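# Pack the camera kit caddy and leave the look-alikes

### The job

Pack the camera kit into the caddy at the back of the shelf: the toothed follow-focus gear flat in the round pocket, the tally box with the lamp flat in the rectangular pocket, and the two brass banana plugs on the sloped tray, one in each lane, each slid down, butt end first, until it rests against the back stop with its pin pointing uphill. Leave the look-alikes (the smooth wheel, the longer box without a lamp and the plain brass bar) where they lie.

Things in the scene. Friction and masses are not known exactly. Their poses are not given: they have to be found in the camera images.
- gear: silver aluminium follow-focus gear lying flat: toothed disc 64 mm across and 10 mm thick, with a smooth round hub 28 mm across standing on its middle up to 32 mm above the underside (grip it by the hub). Origin: centre of the underside; z up. About 90 g.
- plain_wheel: look-alike, to be left: silver aluminium wheel with a smooth, toothless rim, only 44 mm across and 10 mm thick, same 28 mm hub up to 32 mm. Origin: centre of the underside.
- tally: black plastic remote tally box, 56 (x) x 36 (y) x 30 (z) mm, with a small white lamp dome on top (at x = +14 mm, 18 mm across, rising to 38 mm above the underside). Origin: centre of the underside; z up. About 70 g.
- plain_box: look-alike, to be left: longer black plastic box without a lamp, ribbed on top, 76 (x) x 36 (y) x 30 mm. Origin: centre of the underside.
- plug_a: brass banana plug lying on its side, 52 mm long: square grip body 32 x 14 x 14 mm with a thin round pin (5 mm thick, 20 mm long) out of one end; the other end (butt) is flat. Origin on the underside; x runs along it from pin to butt: butt face at x = +18 mm, body from -14 mm, pin tip at -34 mm; z up. 40 g. Either plug may take either lane.
- plug_b: second, identical brass banana plug lying on its side, 52 mm long: square grip body 32 x 14 x 14 mm with a thin round pin (5 mm thick, 20 mm long) out of one end; the other end (butt) is flat. Origin on the underside; x runs along it from pin to butt: butt face at x = +18 mm, body from -14 mm, pin tip at -34 mm; z up. 40 g. 
- spacer: look-alike, to be left: plain brass bar without a pin, 52 (x) x 14 x 14 mm, square along its whole length. Origin: centre of the underside.
- round_bay: fixed caddy bay: grey plate 122 (x) x 140 (y) mm with a round pocket 84 mm across inside, bright rim 4 mm thick. Pocket floor 4 mm, rim top 12 mm above the origin. Origin: centre of the underside, 4 mm above the shelf; z up. The three bays stand side by side 147 mm apart, in any order, on the caddy's dark base plate.
- square_bay: fixed caddy bay: grey plate 122 (x) x 140 (y) mm with a rectangular pocket 78 (x) x 54 (y) mm inside, bright walls 4 mm thick; pocket floor 4 mm, wall top 12 mm above the origin. Origin: centre of the underside, 4 mm above the shelf; z up. The tally box fits with its long side along x, either way round.
- chute: fixed caddy bay: grey tray 118 (x) x 140 (y) mm, sloping 12 deg down to +x, to a bright 22 mm back stop square to the floor. Floor at z = 22 mm at x = 0; meets stop at x = 52, z = 11. Bright ribs 5 mm high, 4 wide at y = 0, +-68 make two lanes, centres y = +-34. Origin 4 mm above shelf. A plug against the stop has its origin at x = 34, z = 15. Plugs do not slide unaided: drag or push.

How it is judged:
At the end, for the whole second after the job is handed in: Gear flat in the round pocket (within 13 mm of centre); tally box flat in the rectangular pocket (14 mm along, 12 mm across); each plug in its own lane, butt within 10 mm of the stop, along the lane within 25 degrees; all four at rest; look-alikes within 25 mm of their start (horizontal distance between gear and round_bay below 0.013 m and z of gear in the frame of round_bay between 0.001 and 0.008 m and angle between each of gear, tally's own z axis and vertical below 0.1 rad and x of tally in the frame of square_bay between -0.014 and 0.014 m and y of tally in the frame of square_bay between -0.012 and 0.012 m and z of tally in the frame of square_bay between 0.001 and 0.008 m and x of plug_a in the frame of chute between 0.024 and 0.04 m and z of plug_a in the frame of chute between 0.009 and 0.022 m and angle between the x axis of each of plug_a, plug_b and the x axis of chute, either way round below 0.5 rad and angle between each of plug_a, plug_b's own z axis and vertical below 0.35 rad and x of plug_b in the frame of chute between 0.024 and 0.04 m and z of plug_b in the frame of chute between 0.009 and 0.022 m and ((y of plug_a in the frame of chute between 0.008 and 0.062 m and y of plug_b in the frame of chute between -0.062 and -0.008 m) or (y of plug_b in the frame of chute between 0.008 and 0.062 m and y of plug_a in the frame of chute between -0.062 and -0.008 m)) and linear speed of each of gear, tally, plug_a, plug_b below 0.02 m/s and angular speed of each of gear, tally, plug_a, plug_b below 0.2 rad/s and distance of each of plain_wheel, plain_box, spacer from where it was at the start of the episode below 0.025 m); the robot touches nothing.
It fails at once if the smooth wheel is moved more than 25 mm (distance of plain_wheel from where it was at the start of the episode above 0.025 m).
It fails at once if the lampless box is moved more than 25 mm (distance of plain_box from where it was at the start of the episode above 0.025 m).
It fails at once if the plain brass bar is moved more than 25 mm (distance of spacer from where it was at the start of the episode above 0.025 m).
It also fails if it takes over 109 s, if anything falls off the work surface, if the arm or the gripper's body presses on something with over 40 N, if the wrist force passes 120 N, or if a joint passes its speed limit or range.

### The arm

A 7-joint arm with a two-finger parallel gripper is mounted at the origin on the work surface. World frame = base frame: x ahead of the robot, y to its left, z up, the work surface at z = 0. Lengths are in m, angles in rad, forces in N, time in s.
With the tool pointing down it reaches from about 0.35 to 0.9 m from the base axis. Payload 19.9 kg.
Tool frame: the origin (TCP) lies between the finger pads; the fingertips stand 19 mm ahead of it and the grasp point (between the pads) is the TCP; z points along the fingers, y is the direction in which the jaws open and shut (so a half turn about z gives the same grasp; the last joint's range is limited). The gripper opens to 94 mm and grips with 3 to 60 N. Pads are 16 mm wide; open, the fingers measure 119 mm over their backs; the gripper's body (75 mm by 177 mm) begins 78 mm behind the grasp point.
Start: joints at [1.256, 0.417, -0.01, 1.614, 0.005, 1.111, -0.053], TCP at [0.168, -0.602, 0.224] pointing down, gripper open.
Joint ranges: [-2.81, 2.81], [-0.39, 2.02], [-1.27, 1.25], [0.06, 2.57], [-1.19, 4.33], [0.19, 2], [-2.82, 2.82]. Speed limits (rad/s): [1.89, 1.89, 2.39, 2.39, 3.01, 3.01, 3.01].

### API

Orientations are given as a 3x3 rotation matrix whose columns are the frame's x, y, z axes.
In Python, from rig import robot gives the robot as it stands. Calls block until the motion is done:
- robot.move_ptp(position, orientation): joint-space move of the TCP to a pose.
- robot.move_linear(position, velocity=0.15, frame=None, threshold=None): straight line of the TCP; frame=None keeps the orientation; velocity is the mean speed in m/s. With threshold (N) it stops when the force on the tool has changed by that much, and returns True; else False.
- robot.goto_joints(angles): joint-space move.
- robot.gripper_to(opening): finger opening in m; the grip force is fixed at half the most; returns when the fingers have stopped.
- robot.pause(seconds).
- robot.ik(position, orientation): joint angles nearest the present ones, or None.
- robot.get_state(): the state.
- robot.grab_frame(name): name is "side" or "top" or "wrist"; returns the picture (480x640x3 uint8, red, green, blue); there is no depth.
- robot.camera_info(name): a dict with "fx", "fy", "cx", "cy" (pixels), "rvec" (rotation vector, rad) and "tvec" (3), from world to camera coordinates, as OpenCV has them. Camera axes: x right, y down, z forward; pixel columns grow to the right and rows downward; lengths in m; the calibration is good to about 2 mm. A picture is of the moment at which its call begins: read the wrist's pose just before it. camera_info takes no time and is no camera call; for the wrist camera it gives the pose at the moment of the call.
A pose or a line that the arm cannot do raises robot.PlanningError and nothing moves.
- robot.sign_off(): hands the job in, once; it reports no verdict.
The state is a dict: "time": time; "qpos": joint angles; "joint_vel": joint speeds; "effort": joint torques, N m; "ee_pos": TCP position; "tool_rot": TCP orientation; "force": force on the tool from outside, world axes, zero at the start; "moment": the same for the moment, N m; "opening": finger opening in m.
Only numpy, scipy, OpenCV 4.12 (cv2) and the standard library are available. Lean on these libraries where they do the work, as an engineer would, in place of code of your own. Each camera call takes 0.05 s, during which the arm holds its last target.

## Working session

There is one attempt and no reset: what is moved stays moved. The work goes in short steps, each a Python script; the robot and the scene stay as the last script left them, time stands still between calls to the robot, and variables do not carry over. Pictures are saved under pics/ and viewed, and the job is handed in when it is done.

```bash
mkdir -p pics; ls; python3 - <<'E'
from rig import robot
import cv2
s=robot.get_state();print(s['time'],s['ee_pos'],s['tool_rot'],s['opening'],s['force'])
for n in ("side","top","wrist"):
    print(n,robot.camera_info(n)); cv2.imwrite(f"pics/{n}0.png",robot.grab_frame(n)[:,:,::-1])
E
```

```text
pics
0.0 [ 0.16827985 -0.60155419  0.22385017] [[ 9.63029777e-01  2.69394670e-01 -4.01067877e-04]
 [ 2.69394956e-01 -9.63029124e-01  1.12458923e-03]
 [-8.32817027e-05 -1.19105858e-03 -9.99999287e-01]] 0.09383831608243916 [ 0.23832057 -0.24487459  0.53934375]
side {'fx': 593.1322564445628, 'fy': 593.1322564445628, 'cx': 321.7287218456045, 'cy': 250.9463462792739, 'rvec': array([ 2.19648533, -0.00613829,  0.01861063]), 'tvec': array([-0.52912256,  0.04513559,  1.20755413])}
top {'fx': 566.9446976570201, 'fy': 566.9446976570201, 'cx': 323.3670837711809, 'cy': 238.16020614947826, 'rvec': array([ 2.165236  , -2.18362122,  0.06393317]), 'tvec': array([0.02146952, 0.5599935 , 1.32918598])}
wrist {'fx': 390.8495356771755, 'fy': 390.8495356771755, 'cx': 322.0315960763244, 'cy': 238.39071844690977, 'rvec': array([-2.3139882 ,  1.75581775,  0.25315226]), 'tvec': array([-0.6245559 , -0.03051361,  0.39112872])}
```

View pics/top0.png

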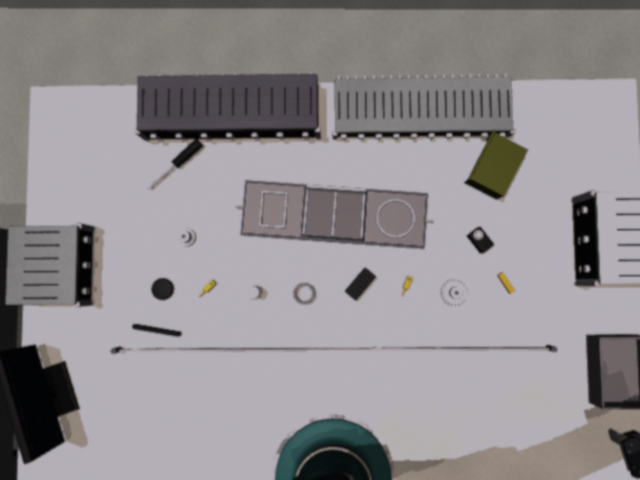

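View pics/side0.png

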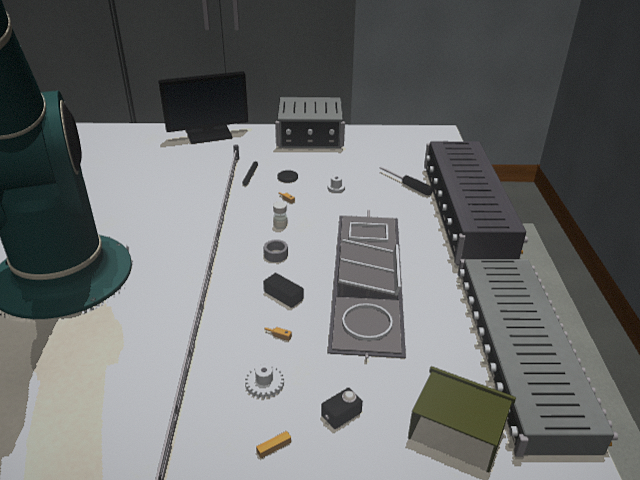

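View pics/wrist0.png

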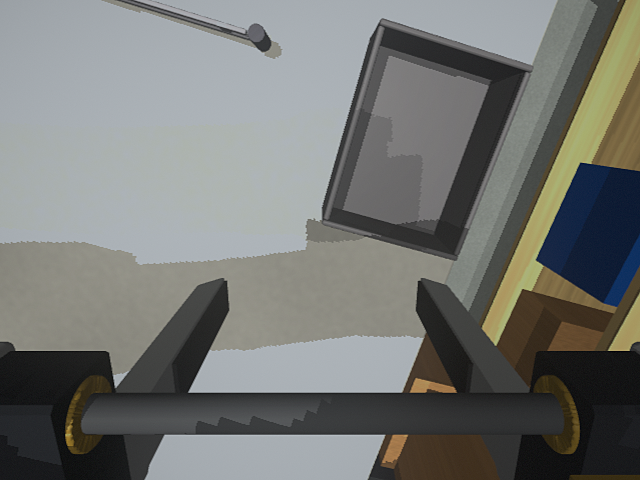

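The top view shows the gear at (454,292), the tally at (480,240), the plugs at (208,288) and (407,286), and the caddy between columns 241 and 427. The round bay is on the right, the chute in the middle (stop on the far side) and the square bay on the left. The look-alikes are the wheel (188,237), box (360,284) and bar (507,283).

```bash
cat > h.py <<'E'
import numpy as np, cv2
def ray(info,uv,z):
    R=cv2.Rodrigues(np.array(info['rvec'],float))[0];t=np.array(info['tvec'],float)
    C=-R.T@t; d=R.T@np.array([(uv[0]-info['cx'])/info['fx'],(uv[1]-info['cy'])/info['fy'],1.])
    return (C+d*(z-C[2])/d[2])[:3]
def proj(info,p):
    K=np.array([[info['fx'],0,info['cx']],[0,info['fy'],info['cy']],[0,0,1.]])
    return cv2.projectPoints(np.array(p,float).reshape(-1,3),np.array(info['rvec'],float),np.array(info['tvec'],float),K,None)[0].reshape(-1,2)
def down(yaw): # tool x axis at (cos,sin), z down
    c,s=np.cos(yaw),np.sin(yaw)
    return np.array([[c,s,0],[s,-c,0],[0,0,-1.]])
E
python3 - <<'E'
from rig import robot
from h import *
it=robot.camera_info("top"); 
im=cv2.imread("pics/top0.png")
for n,uv,z in [("gear",(454,292),.03),("tally",(480,240),.03),("plugL",(208,288),.01),("plugR",(407,286),.01),("spacer",(507,283),.014),("wheel",(188,237),.03),("box",(360,284),.03),("cable",(335,348),.0),
 ("cTL",(245,181),.008),("cTR",(428,191),.008),("cBR",(425,248),.008),("cBL",(241,235),.008)]:
    print(n,ray(it,uv,z).round(3))
c=im[165:320,140:540]
cv2.imwrite("pics/topc.png",cv2.resize(c,None,fx=2,fy=2,interpolation=cv2.INTER_CUBIC))
hsv=cv2.cvtColor(im,cv2.COLOR_BGR2HSV)
m=((hsv[...,0]>12)&(hsv[...,0]<32)&(hsv[...,1]>120)&(hsv[...,2]>100)).astype(np.uint8)*255
for k in cv2.findContours(m,0,2)[0]:
    if cv2.contourArea(k)>15: print(cv2.minAreaRect(k))
E
```

```text
gear [ 0.43  -0.288  0.03 ]
tally [ 0.552 -0.352  0.03 ]
plugL [0.444 0.294 0.01 ]
plugR [ 0.445 -0.181  0.01 ]
spacer [ 0.45  -0.417  0.014]
wheel [0.565 0.338 0.03 ]
box [ 0.451 -0.069  0.03 ]
cable [ 0.299 -0.009  0.   ]
cTL [0.702 0.206 0.008]
cTR [ 0.673 -0.236  0.008]
cBR [ 0.535 -0.226  0.008]
cBL [0.571 0.216 0.008]
((207.75003051757812, 287.2500305175781), (4.242640495300293, 16.26345443725586), 45.0)
((406.939697265625, 283.4741516113281), (4.989645481109619, 14.312403678894043), 23.198589324951172)
((505.8845520019531, 282.576904296875), (20.801258087158203, 5.269651889801025), 56.3099365234375)
```

View pics/topc.png

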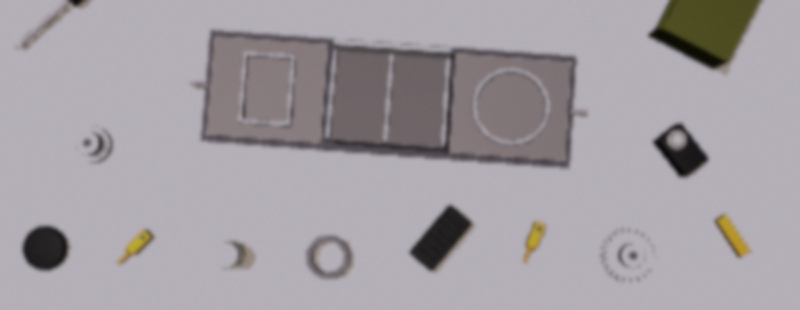

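```bash
python3 - <<'E'
from rig import robot
from h import *
s=robot.get_state(); i=robot.camera_info("wrist")
R=cv2.Rodrigues(i['rvec'])[0]; C=-R.T@i['tvec']
T=s['tool_rot']; print("cam in tool",T.T@(C-s['ee_pos'])); print((T.T@R.T).round(3))
for p,y in [((.45,-.25,.3),0),((.5,.0,.3),0),((.45,.25,.3),0),((.43,-.25,.3),np.pi)]:
    q=robot.ik(p,down(y)); print(p,y,None if q is None else np.round(q,2))
    
E
```

```text
cam in tool [ 0.08038199  0.000174   -0.15929196]
[[-0.    -0.96  -0.281]
 [ 1.    -0.    -0.   ]
 [ 0.    -0.281  0.96 ]]
(0.45, -0.25, 0.3) 0 [ 0.65  0.16 -0.23  1.78  0.04  1.2  -1.16]
(0.5, 0.0, 0.3) 0 [ 0.56  0.17 -0.69  1.8   0.12  1.21 -1.74]
(0.45, 0.25, 0.3) 0 [-0.72  0.15  0.17  1.79 -0.03  1.2  -2.11]
(0.43, -0.25, 0.3) 3.141592653589793 [ 1.05  0.16 -0.65  1.81  0.1   1.2   1.94]
```

```bash
python3 - <<'E'
from rig import robot
from h import *
import pickle
d={}
for n,p in [("w1",(.49,-.25,.3)),("w2",(.51,.1,.3))]:
    robot.move_ptp(p,down(0)); robot.pause(.2)
    i=robot.camera_info("wrist"); im=robot.grab_frame("wrist"); d[n]=(i,im[:,:,::-1].copy())
    cv2.imwrite(f"pics/{n}.png",im[:,:,::-1]); s=robot.get_state(); print(s['time'],s['ee_pos'].round(4))
pickle.dump(d,open("w.pkl","wb"))
E
```

```text
2.1583 [ 0.4898 -0.2504  0.2999]
3.725 [0.5102 0.0993 0.3   ]
```

View pics/w1.png

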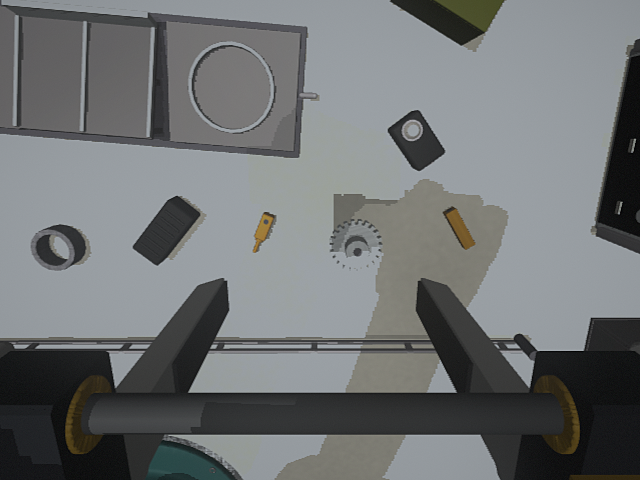

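View pics/w2.png

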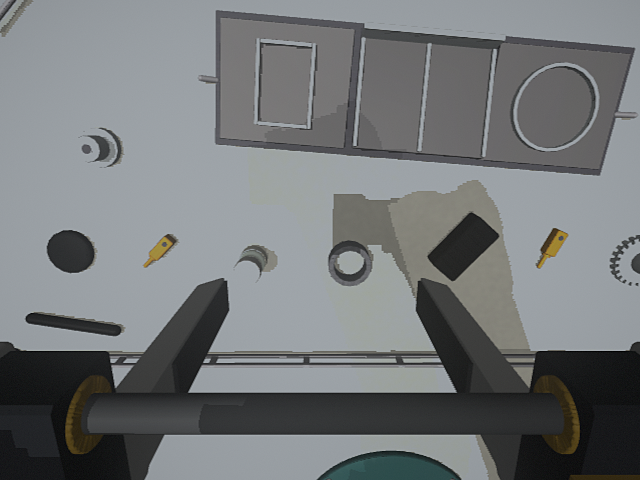

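w1 shows the round bay ring around (232,86), the tally at (416,140), the gear at (356,245), the near plug at (264,231) with its pin pointing down-left, and the bar at (459,227). In w2, the rectangular pocket is around (285,83), the chute lanes are at columns 360–490 with the stop at the top edge, and the far plug is at (160,250), pin down-left. Next I'll get precise numbers.

```bash
python3 - <<'E'
from h import *
import pickle
d=pickle.load(open("w.pkl","rb"))
i1,a=d["w1"]; i2,b=d["w2"]
def crop(im,x,y,w,h,f): return cv2.resize(im[y:y+h,x:x+w],(int(w*f),int(h*f)),interpolation=cv2.INTER_NEAREST)
c1=crop(a,235,205,60,50,6); c2=crop(b,135,225,60,50,6); c3=crop(a,320,205,70,75,4); c4=crop(a,380,100,70,75,4)
cv2.imwrite("pics/c12.png",np.vstack([np.hstack([c1,c2]),np.hstack([c3,c4,np.zeros((300,160,3),np.uint8)])]))
for n,(i,im) in d.items():
    hsv=cv2.cvtColor(im,cv2.COLOR_BGR2HSV)
    m=((hsv[...,0]>8)&(hsv[...,0]<28)&(hsv[...,1]>120)&(hsv[...,2]>90)).astype(np.uint8)*255; m[300:]=0
    for k in cv2.findContours(m,0,2)[0]:
        if 30<cv2.contourArea(k)<2000:
            r=cv2.minAreaRect(k); pts=k.reshape(-1,2).astype(float)
            W=np.array([ray(i,p,.010)[:2] for p in pts]); rr=cv2.minAreaRect(W.astype(np.float32)*1000)
            # axis by mask pixels
            ys,xs=np.where(cv2.drawContours(np.zeros(m.shape,np.uint8),[k],-1,1,-1)>0)
            P=np.array([ray(i,p,.010)[:2] for p in zip(xs,ys)])
            mu=P.mean(0);ev,V=np.linalg.eigh(np.cov(P.T));ax=V[:,1]
            t=(P-mu)@ax; print(n,np.round(r[0]),rr[0],rr[1],"mu",mu.round(4),"ax",np.degrees(np.arctan2(ax[1],ax[0])).round(1),"ext",t.min().round(4),t.max().round(4))
E
```

```text
w1 [261. 233.] (444.8101806640625, -178.15245056152344) (12.932311058044434, 48.578914642333984) mu [ 0.4497 -0.1803] ax 156.8 ext -0.019 0.0296
w1 [460. 229.] (450.1294250488281, -415.68658447265625) (51.06242752075195, 13.23298168182373) mu [ 0.4505 -0.4154] ax -147.5 ext -0.0251 0.026
w2 [156. 253.] (441.62176513671875, 299.71612548828125) (12.403637886047363, 47.81745910644531) mu [0.4449 0.2959] ax 134.7 ext -0.019 0.029
w2 [552. 250.] (444.0828857421875, -178.39508056640625) (13.960931777954102, 50.37940979003906) mu [ 0.4489 -0.1802] ax 152.0 ext -0.0203 0.0304
```

View pics/c12.png

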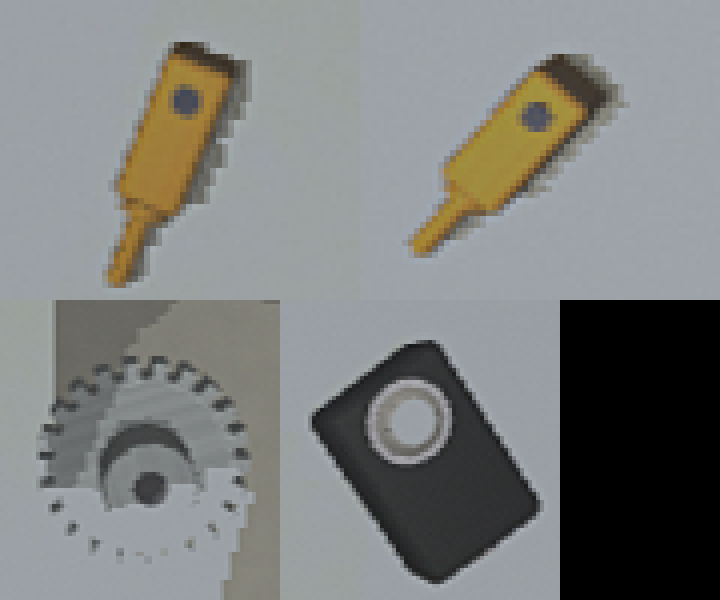

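```bash
python3 - <<'E'
from h import *
import pickle
d=pickle.load(open("w.pkl","rb"))
i1,a=d["w1"]; i2,b=d["w2"]
def line(n,i,p,q,z):
    P,Q=ray(i,p,z),ray(i,q,z); print(n,((P+Q)/2).round(4),"yaw",np.degrees(np.arctan2(*(Q-P)[[1,0]])).round(1),"len",np.linalg.norm(P-Q).round(4))
f=lambda x,y:(x/6+235-.5,y/6+205-.5)
line("plugR",i1,f(148,201.5),f(202,67.5),.014)
f=lambda x,y:((x-360)/6+135-.5,y/6+225-.5)
line("plugL",i2,f(470,193),f(562.5,85),.014)
print("hub",ray(i1,(357,251.5),.032),"disc",ray(i1,(356,245),.010))
f=lambda x,y:((x-280)/4+380-.5,(y-300)/4+100-.5)
for z in(.03,):
  C=np.array([ray(i1,f(*p),z) for p in [(430,342),(540,505),(436,582),(313,420)]])
print("tally",C.round(4),C.mean(0),[np.linalg.norm(C[k]-C[(k+1)%4]).round(4) for k in range(4)],np.degrees(np.arctan2(*(C[0]+C[3]-C[1]-C[2])[[1,0]])))
print("lamp",ray(i1,f(408,420),.036))
# ring / rect
for n,i,im,box in [("r1",i1,a,(180,32,105,110)),("r2",i2,b,(505,50,105,112)),("sq",i2,b,(245,28,85,112))]:
    x,y,w,h=box; g=cv2.cvtColor(im,6)[y:y+h,x:x+w]; m=(g>150).astype(np.uint8)
    k=max(cv2.findContours(m,0,1)[0],key=lambda c:cv2.boundingRect(c)[2]*cv2.boundingRect(c)[3]) 
    W=np.array([ray(i,p+[x,y],.016)[:2]*1000 for p in k.reshape(-1,2)],np.float32)
    print(n,len(k),cv2.boundingRect(k), cv2.minAreaRect(W) if n=="sq" else cv2.fitEllipse(W))
# chute
cv2.imwrite("pics/ch.png",cv2.resize(b[5:175,340:520],None,fx=3.4,fy=3.4,interpolation=cv2.INTER_CUBIC))
E
```

```text
plugR [ 0.4539 -0.1824  0.014 ] yaw -23.4 len 0.0296
plugL [0.4491 0.2917 0.014 ] yaw -43.1 len 0.0309
hub [ 0.42935628 -0.29128558  0.032     ] disc [ 0.43033303 -0.2919462   0.01      ]
tally [[ 0.584  -0.3504  0.03  ]
 [ 0.5424 -0.3827  0.03  ]
 [ 0.522  -0.3562  0.03  ]
 [ 0.5645 -0.3208  0.03  ]] [ 0.55321047 -0.35250636  0.03      ] [np.float64(0.0527), np.float64(0.0335), np.float64(0.0553), np.float64(0.0355)] 38.83100334409269
lamp [ 0.56450905 -0.34456161  0.036     ]
r1 479 (9, 10, 84, 90) ((607.0296020507812, -154.2088623046875), (87.30135345458984, 87.38206481933594), 65.62904357910156)
r2 242 (9, 13, 85, 88) ((606.9683227539062, -153.10800170898438), (88.53530883789062, 89.14156341552734), 93.00603485107422)
sq 270 (9, 10, 52, 90) ((631.125244140625, 141.30540466308594), (55.6680793762207, 84.95012664794922), 85.34098052978516)
```

View pics/ch.png

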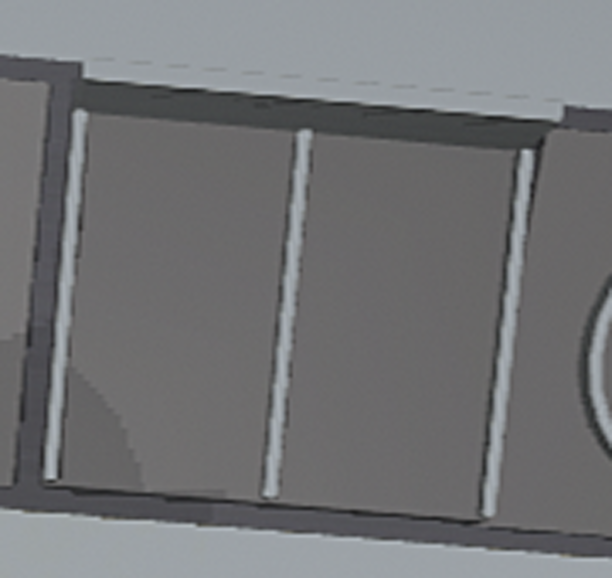

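```bash
cat >> h.py <<'E'
YB=np.radians(-4.68); XB=np.array([np.cos(YB),np.sin(YB),0]); YBv=np.array([-np.sin(YB),np.cos(YB),0]); Z=np.array([0,0,1.])
RB=np.array([.607,-.1537,0]); SB=np.array([.6309,.1385,0]); CH=(RB+SB)/2+np.array([0,0,.004])
A=np.radians(12)
EX=np.cos(A)*XB-np.sin(A)*Z; N=np.sin(A)*XB+np.cos(A)*Z
RS=np.column_stack([EX,np.cross(-N,EX),-N])   # tool on the slope
def chute(s,lane,up):  # plug origin at distance s uphill from the stop rest, up above the floor -> TCP
    o=CH+.034*XB+.0148*Z+lane*.034*YBv
    return o-EX*s+.002*EX+N*(.021+up)
FL=np.diag([-1.,-1,1])
E
python3 - <<'E'
from rig import robot
from h import *
import pickle
d=pickle.load(open("w.pkl","rb")); i2,b=d["w2"]
pt=lambda x,y:(CH+x*XB+y*YBv+np.array([0,0,.027-.2126*x]))
v=b.copy()
for y in(-.068,0,.068):
    for x in (-.055,.048):
        u=proj(i2,pt(x,y))[0]; cv2.circle(v,tuple(int(k) for k in u),2,(0,0,255),-1)
cv2.imwrite("pics/ch2.png",cv2.resize(v[5:175,340:520],None,fx=3.4,fy=3.4))
for n,p,R in [("gear",(.43,-.2915,.034),down(YB)),("gp",RB+.043*Z,down(YB)),("tally",(.5532,-.3525,.031),down(np.radians(38.8))),("tp",SB+.04*Z,down(YB)),
 ("plR",(.4539,-.1824,.021),down(np.radians(-24))),("plL",(.449,.2917,.021),down(np.radians(-44))),("cL",chute(0,1,0),RS),("cR",chute(0,-1,0),RS),("cL+",chute(0,1,.1),RS),("cR+",chute(0,-1,.1),RS)]:
  for f in (np.eye(3),FL):
    q=robot.ik(np.array(p),R@f); print(n,np.round(p,3),None if q is None else np.round(q,2))
E
```

```text
gear [ 0.43  -0.292  0.034] [ 0.75  0.52 -0.26  2.    0.22  0.65 -1.3 ]
gear [ 0.43  -0.292  0.034] [ 1.02  0.58 -0.6   1.99  0.49  0.71  1.61]
gp [ 0.607 -0.154  0.043] [ 0.4   0.65 -0.27  1.73  0.23  0.8  -1.63]
gp [ 0.607 -0.154  0.043] [ 0.74  0.78 -0.77  1.71  0.66  0.93  1.19]
tally [ 0.553 -0.352  0.031] [ 0.72  0.71 -0.28  1.65  0.25  0.82 -0.56]
tally [ 0.553 -0.352  0.031] [-0.15  1.02  1.08  1.68 -1.01  1.09 -2.79]
tp [0.631 0.138 0.04 ] [ 0.04  0.71 -0.43  1.67  0.37  0.85 -2.2 ]
tp [0.631 0.138 0.04 ] [ 0.32  0.85 -0.86  1.66  0.75  0.99  0.68]
plR [ 0.454 -0.182  0.021] [ 0.52  0.5  -0.24  2.08  0.21  0.59 -1.86]
plR [ 0.454 -0.182  0.021] [ 0.82  0.57 -0.61  2.07  0.53  0.66  1.01]
plL [0.449 0.292 0.021] [-0.91  0.57  0.35  1.98 -0.32  0.64 -2.7 ]
plL [0.449 0.292 0.021] [-0.05  0.68 -0.74  1.95  0.65  0.77 -0.37]
cL [0.662 0.023 0.039] [ 0.18  0.83 -0.4   1.43  0.27  1.14 -1.92]
cL [0.662 0.023 0.039] [ 0.43  0.97 -0.83  1.42  0.63  1.26  0.99]
cR [ 0.656 -0.045  0.039] [ 0.25  0.82 -0.35  1.45  0.25  1.13 -1.81]
cR [ 0.656 -0.045  0.039] [ 0.52  0.95 -0.81  1.44  0.63  1.26  1.09]
cL+ [0.683 0.021 0.137] [ 0.18  0.76 -0.41  1.32  0.24  1.32 -1.89]
cL+ [0.683 0.021 0.137] [ 0.42  0.89 -0.86  1.31  0.56  1.42  1.05]
cR+ [ 0.677 -0.046  0.137] [ 0.25  0.74 -0.36  1.34  0.22  1.31 -1.78]
cR+ [ 0.677 -0.046  0.137] [ 0.51  0.87 -0.84  1.33  0.56  1.41  1.14]
```

View pics/ch2.png

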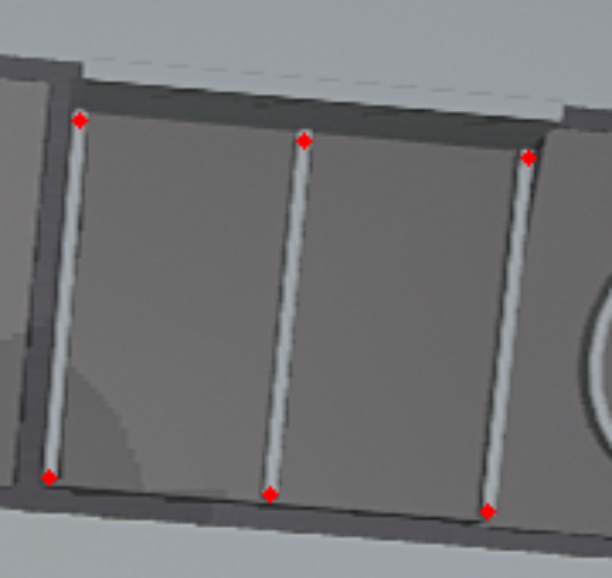

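The projected rib ends land on the ribs, so the chute model is right. Gear first.

```bash
cat > act.py <<'E'
from rig import robot
from h import *
def st(m):
    s=robot.get_state(); print(m,"t",round(s['time'],2),"pos",s['ee_pos'].round(4),"open",round(s['opening'],4),"F",np.round(s['force'],1))
def pick(p,R,zg,pre=.07,lift=.14):
    p=np.array([p[0],p[1],zg])
    robot.gripper_to(pre)
    robot.move_ptp(p+[0,0,lift-zg],R); robot.move_linear(p+[0,0,.02],.25)
    hit=robot.move_linear(p,.06,threshold=8); st(f"down hit={hit}")
    robot.gripper_to(0.0); st("gripped")
    robot.move_linear(p+[0,0,lift-zg],.25); st("lifted")
def place(p,R,zp,op=.06,lift=.15):
    p=np.array([p[0],p[1],zp])
    robot.move_ptp(p+[0,0,lift-zp],R); robot.move_linear(p+[0,0,.015],.2)
    hit=robot.move_linear(p-[0,0,.003],.04,threshold=5); st(f"placed hit={hit}")
    robot.gripper_to(op); robot.pause(.2); robot.move_linear(p+[0,0,lift-zp],.25); st("released")
E
python3 - <<'E'
from act import *
pick((.430,-.2915),down(YB),.034)
place(RB,down(YB),.043)
i=robot.camera_info("wrist"); im=robot.grab_frame("wrist"); cv2.imwrite("pics/g1.png",im[:,:,::-1])
E
```

```text
down hit=False t 6.86 pos [ 0.4299 -0.2915  0.0339] open 0.0701 F [ 0.  -0.1  0.2]
gripped t 7.59 pos [ 0.43   -0.2915  0.034 ] open 0.0274 F [ 0.8  0.3 -0.1]
lifted t 8.17 pos [ 0.4299 -0.2915  0.1402] open 0.0275 F [-1.2 -0.  -1.2]
placed hit=True t 10.12 pos [ 0.607  -0.1538  0.0409] open 0.0272 F [1.2 0.4 0.4]
released t 11.58 pos [ 0.607  -0.1538  0.1504] open 0.06 F [-0.  -0.  -0.6]
```

View pics/g1.png

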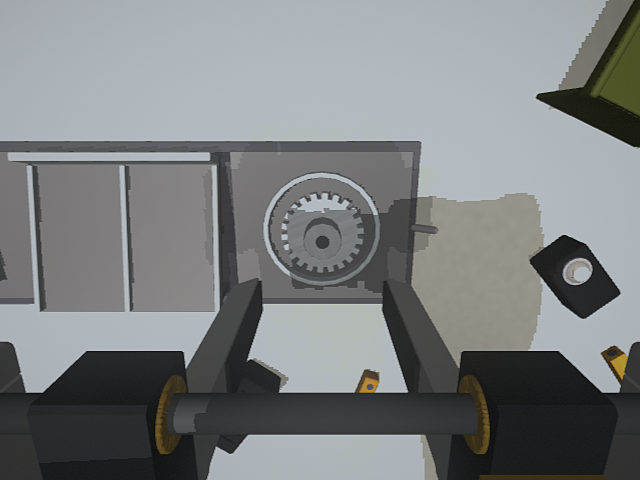

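The gear, at (322,232), sits centred and flat in the round pocket. Next is the tally box, then plug R.

```bash
python3 - <<'E'
from act import *
pick((.5532,-.3525),down(np.radians(38.8)),.031)
place(SB,down(YB),.040)
i=robot.camera_info("wrist"); im=robot.grab_frame("wrist"); cv2.imwrite("pics/t1.png",im[:,:,::-1])
E
```

```text
down hit=False t 14.02 pos [ 0.5532 -0.3524  0.0309] open 0.0703 F [ 0.5  0.2 -0.5]
gripped t 14.64 pos [ 0.5533 -0.3525  0.0311] open 0.0355 F [0.  0.2 0.8]
lifted t 15.22 pos [ 0.553  -0.3525  0.1402] open 0.0358 F [-0.3 -0.6 -1.2]
placed hit=True t 18.09 pos [0.631  0.1384 0.0385] open 0.0359 F [1.8 0.7 1.2]
released t 19.48 pos [0.6309 0.1384 0.1503] open 0.0595 F [-0.5  0.3 -0.3]
```

View pics/t1.png

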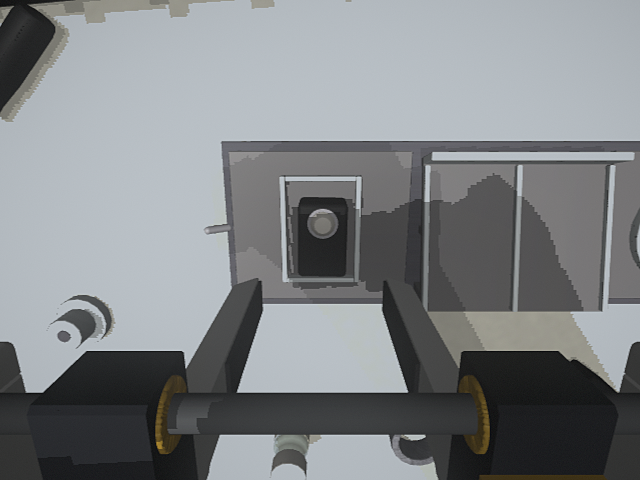

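The tally box is inside the rectangular pocket at (322,238), lamp at the far end. Contact came at the floor height. Now the near plug, into the right-hand lane.

```bash
cat >> act.py <<'E'
def plug(p,yaw,lane,F,tag):
    pick(p,down(yaw)@F,.021,pre=.05,lift=.13)
    robot.move_ptp(chute(.022,lane,.09),RS@F)
    robot.move_linear(chute(.022,lane,.012),.25)
    hit=robot.move_linear(chute(.022,lane,-.003),.04,threshold=4); st(f"floor hit={hit}")
    u=float((robot.get_state()['ee_pos']-chute(.022,lane,0))@N); print("up",u)
    hit=robot.move_linear(chute(-.008,lane,max(u,-.002)),.05,threshold=6); st(f"stop hit={hit}")
    print("s left",float((chute(0,lane,0)-robot.get_state()['ee_pos'])@EX))
    robot.gripper_to(.032); robot.pause(.2)
    e=robot.get_state()['ee_pos']
    robot.move_linear(e+N*.11,.25); st("released")
    cv2.imwrite(f"pics/{tag}.png",robot.grab_frame("wrist")[:,:,::-1])
E
python3 - <<'E'
from act import *
plug((.4539,-.1824),np.radians(-24),-1,np.eye(3),"pR")
E
```

```text
down hit=False t 22.29 pos [ 0.4538 -0.1824  0.021 ] open 0.0498 F [-0.  -0.4  0.5]
gripped t 22.94 pos [ 0.4539 -0.1824  0.021 ] open 0.0137 F [-0.5 -0.3  1.3]
lifted t 23.52 pos [ 0.4538 -0.1825  0.1302] open 0.0139 F [ 0.6 -0.  -0.7]
floor hit=True t 25.31 pos [ 0.6353 -0.0432  0.0431] open 0.0135 F [0.3 0.2 1.8]
up -0.00033258488411767027
stop hit=True t 25.8 pos [ 0.6586 -0.0451  0.0379] open 0.0134 F [-0.2 -1.4  7.3]
s left -0.002448622803178196
released t 27.1 pos [ 0.6803 -0.0469  0.1457] open 0.0317 F [ 0.9 -0.4 -0.2]
```

View pics/pR.png

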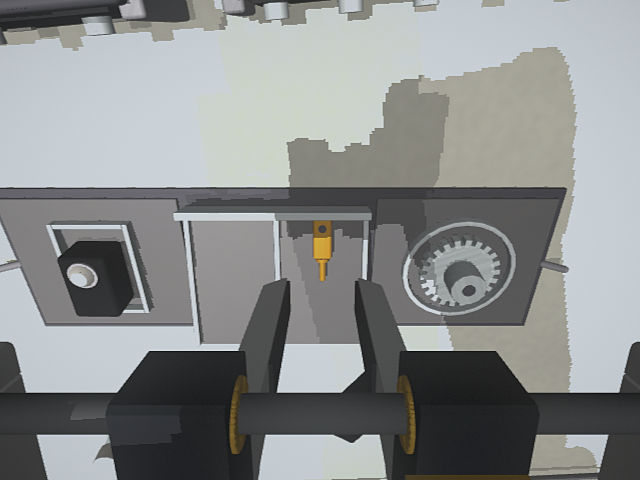

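The plug lies straight in the right lane at (322,245), pin uphill, but the stop hides its butt from this angle. I'll do the second plug, then check both from nearer the robot.

```bash
python3 - <<'E'
from act import *
plug((.449,.2917),np.radians(-44),1,FL,"pL")
robot.move_ptp((.50,-.02,.22),down(YB)); robot.pause(.2)
i=robot.camera_info("wrist"); im=robot.grab_frame("wrist")
import pickle; pickle.dump((i,im[:,:,::-1].copy()),open("f.pkl","wb")); cv2.imwrite("pics/f1.png",im[:,:,::-1]); st("look")
c=im[60:240,230:420,::-1]; cv2.imwrite("pics/f1c.png",cv2.resize(c,None,fx=3.3,fy=3.3,interpolation=cv2.INTER_CUBIC))
E
```

```text
down hit=False t 30.16 pos [0.4489 0.2917 0.021 ] open 0.0501 F [-0.2  0.9 -0. ]
gripped t 30.81 pos [0.4491 0.2917 0.0211] open 0.0137 F [-0.2  0.6  1.5]
lifted t 31.39 pos [0.4491 0.2914 0.1302] open 0.0138 F [ 0.8  0.6 -1.5]
floor hit=True t 33.5 pos [0.6409 0.0249 0.0431] open 0.0132 F [1.  0.3 2.7]
up -0.00034046489649689615
stop hit=True t 34.01 pos [0.6651 0.0227 0.0378] open 0.0134 F [-1.6 -0.9  8.2]
s left -0.0033711766379149006
released t 35.31 pos [0.687  0.0207 0.1457] open 0.0318 F [ 0.3 -0.2 -0.2]
look t 38.08 pos [ 0.5    -0.0199  0.2199] open 0.0321 F [-0.3 -1.2 -0.1]
```

View pics/pL.png

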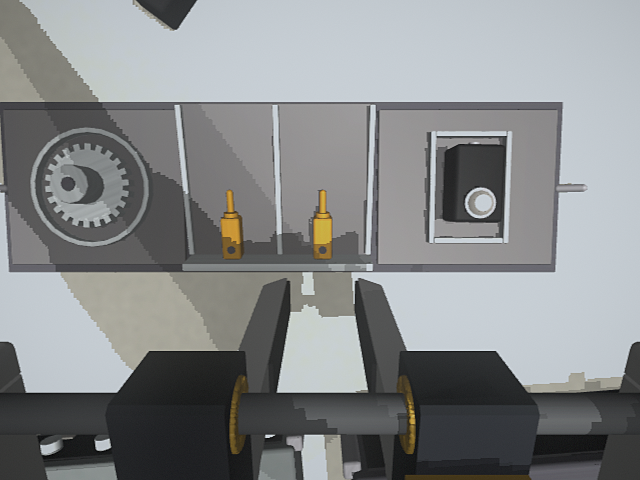

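View pics/f1.png

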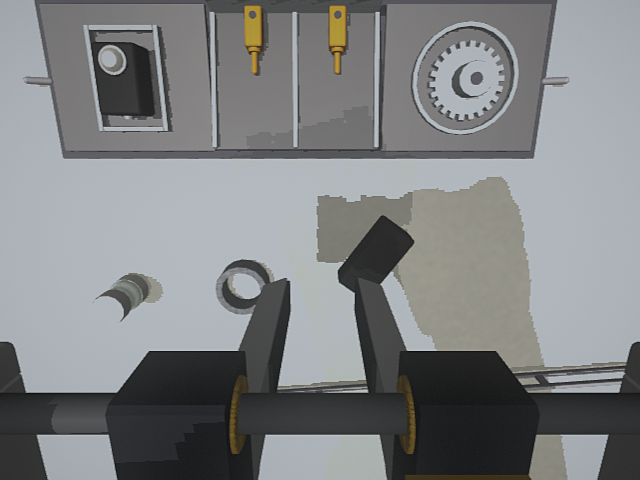

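Both plugs lie along their lanes, pins uphill. In f1 their pin tips are at (254,74) and (338,74), and the butts reach the stop. Next I'll put numbers on the placings and check the look-alikes from the top camera.

```bash
python3 - <<'E'
from act import *
import pickle
i,im=pickle.load(open("f.pkl","rb"))
def loc(p,o): v=p-o; return np.round([v@XB*1e3,v@YBv*1e3],1)
for uv in[(254,75),(338,75)]:
    p=ray(i,uv,.033); l=loc(p,CH); print("pin tip->origin x~",l[0]+.034*np.cos(A)*1e3-7*np.sin(A),"y",l[1])
for uv in [(477,78)]: print("gear hub",loc(ray(i,uv,.040),RB))
print("lamp",loc(ray(i,(112,59),.044),SB))
robot.move_ptp((.30,-.50,.25),down(YB)); robot.pause(.3)
t=robot.grab_frame("top"); cv2.imwrite("pics/top9.png",t[:,:,::-1]); cv2.imwrite("pics/side9.png",robot.grab_frame("side")[:,:,::-1])
a=cv2.imread("pics/top0.png"); 
cv2.imwrite("pics/cmp.png",np.vstack([cv2.resize(k[165:310,140:540],None,fx=2,fy=2,interpolation=2) for k in (a,t[:,:,::-1])])); st("end")
E
```

```text
pin tip->origin x~ 33.50163658922508 y 33.3
pin tip->origin x~ 33.50163658922508 y -35.8
gear hub [-1.4 -1.2]
lamp [12.2 -3.8]
end t 40.37 pos [ 0.3001 -0.4999  0.25  ] open 0.0321 F [ 0.   0.4 -0.2]
```

View pics/cmp.png

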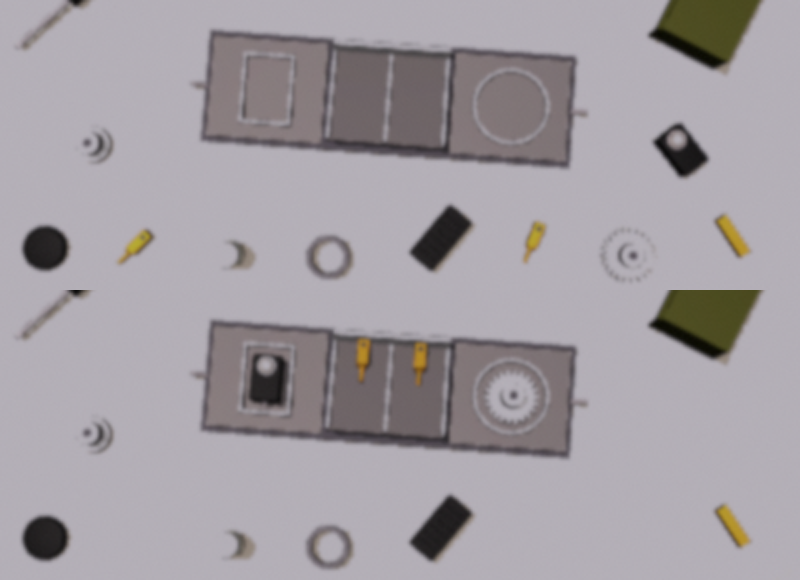

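View pics/side9.png

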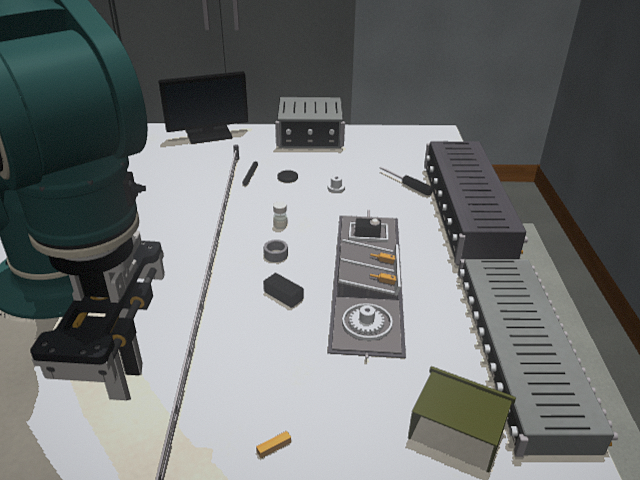

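Before and after views agree. All four parts are in place and the wheel, box and bar haven't moved, so I'm handing in.

```bash
python3 -c "
from rig import robot
robot.sign_off()"
```

```text
the job is handed in; nothing more can be done
```

I packed the camera kit into the caddy and handed the job in at about 40 s of the 109 s allowed; no verdict came back. The gear went in by its hub and the tally box with its long side along the pocket. Each plug was lowered tilted to the tray's slope and dragged down its own lane to the stop.

My last checks, from the camera images:

| Part | Measured | Limit |
|---|---|---|
| Gear | about 2 mm from the pocket centre | 13 mm |
| Tally box | about -2 mm along, -4 mm across | ±14 mm, ±12 mm |
| Plugs | both at x ≈ 33.5 mm (34 mm is against the stop), y ≈ +33 and -36 mm | x 24–40 mm, \|y\| 8–62 mm |

- **Look-alikes:** the wheel, box and bar show no visible movement between the first and last top views. The gripper was clear of everything.
- **Disagreement:** when each plug's slide stopped, most of the force was upward (7–8 N), so pressing on the floor may have tripped the stop rather than the back stop. The image positions still put both butts within about 1 mm of the stop. The arm's own readings had it 2–3 mm past the expected stop position.
- **Not measured:** I judged that the gear and tally box lie flat from the height at which they touched down and from the pictures, not from an angle measurement.

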